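# Load a baseplate on the welding fixture and hold its lug over it for tacking

## Task

Lower the dark drilled plate over the two brass pins of the blue welding fixture until it lies flush on its seats, keeping hold of it on the way down, and let go of it. Then lift the steel lug higher than the red guards and bring it over them, never letting it touch the fixture or the plate, and finish still holding it, steady and upright, about 8 mm above the bright patch in the middle of the plate, centred on the patch and lined up with it. Leave the grinder, disc and brush where they are.

Things in the scene. Friction and masses are not known exactly. Their poses are not given: they have to be found in the camera images.
- fixture: Fixed blue welding fixture, base 190 (x) by 250 (y) by 15 mm. Origin: centre of its underside, on the bench; z up; yaw within 0.4 rad of the robot's x. Two seat blocks 34 by 44 mm at x = -50 and +50, y = 0, tops 35 mm above the bench. Red sheet guards, 4 mm thick, 190 mm long (x), stand at y = -115 and +115 mm, tops 80 mm above the bench. The x ends are open.
- fixture_seat (a point): Point midway between the pins at the height of the seat tops (35 mm above the bench), axes as fixture; the centre of the plate's underside belongs here. The two brass pins, at x = -50 and +50 mm, have diameter 10 mm and rise 22 mm above the seats (57 mm above the bench), the last 9 mm tapering to diameter 4 mm.
- plate: Loose dark steel plate 140 (x) by 56 (y) by 10 mm thick, about 0.55 kg, flat on the bench at the start. Origin: centre of its underside, z up. Two through holes of diameter 13 mm at x = -50 and +50 mm, y = 0, for the pins. Symmetric: either way round is right. Can be gripped across its 56 mm width at the middle.
- plate_pad (a point): Centre of the bright ground rectangle, 46 (x) by 30 (y) mm, on the middle of the plate's top face (10 mm above the plate's underside); axes as plate.
- lug: Loose steel weld lug, about 0.34 kg, upright on the bench at the start. Origin: centre of its underside, z up. Foot 46 (x) by 30 (y) by 10 mm thick; on it a web 46 mm long (x), 14 mm thick (y), with a rounded top 63 mm above the underside and a dark eye on both faces. The flat web faces can be gripped 12 to 55 mm above the underside. Either way round is right.
- disc: Bystander: red-brown grinding disc of diameter 114 mm, 9 mm thick, lying flat; origin at the centre of its underside.
- cup_brush: Bystander: round wire cup brush, diameter 64 mm, 58 mm tall; origin at the centre of its underside.
- grinder: Bystander: green and grey angle grinder, about 270 mm long (x) and 85 mm tall, 1.9 kg, lying crosswise with its disc level on top, on the far side of the fixture, its handle to -x; origin under its middle.
Things that resemble listed ones, but are neither listed nor needed, are in the scene too. What is shaped like the lug but green is not meant.

How it is judged (in metres and radians):
On the way, in this order (a step that is already met when the one before it is completed fails the run):
1. the gripper, still holding the plate, has lowered it over the pins to within 10 mm of the seats (horizontal distance between plate and fixture_seat below 0.006 m and z of plate in the frame of fixture_seat below 0.01 m and angle between the x axis of plate and the x axis of fixture, either way round below 0.1 rad and contact force between plate and the fingers above 0.5 N), for 0.02 s.
2. the plate lies flush on the seats over both pins and is let go (horizontal distance between plate and fixture_seat below 0.004 m and z of plate in the frame of fixture_seat between -0.002 and 0.002 m and angle between plate's own z axis and vertical below 0.03 rad and angle between the x axis of plate and the x axis of fixture, either way round below 0.08 rad and contact force between plate and the fingers below 0.1 N), for 0.2 s.
3. the lug is held with its underside higher than the tops of the red guards (height (world z) of lug above 0.081 m and contact force between lug and the fingers above 0.5 N), for 0.02 s.
At the end, for the whole second after the job is handed in: Plate flush on both seats (height 2 mm, centre 4 mm, yaw 0.08, tilt 0.03 rad), fingers off it. Lug still gripped, touching nothing else, still, its underside 3 to 14 mm above the patch, centred within 5 mm, upright within 0.08 rad, lined up with the plate within 0.1 rad either way round (all of step 2 and horizontal distance between lug and plate_pad below 0.005 m and z of lug in the frame of plate_pad between 0.003 and 0.014 m and angle between lug's own z axis and vertical below 0.08 rad and angle between the x axis of lug and the x axis of plate, either way round below 0.1 rad and linear speed of lug below 0.02 m/s and contact force between lug and the fingers above 1 N and contact force between lug and plate below 0.1 N and contact force between lug and fixture below 0.1 N and contact force between lug and disc below 0.1 N and contact force between lug and cup_brush below 0.1 N and contact force between lug and grinder below 0.1 N); the arm keeps its last pose, push and grip.
It fails at once if the lug touches the plate (contact force between lug and plate above 0.3 N).
It fails at once if the lug touches the fixture or its guards (contact force between lug and fixture above 0.3 N).
It fails at once if the grinding disc is disturbed (moved more than 15 mm) (distance of disc from where it was at the start of the episode above 0.015 m).
It fails at once if the wire brush is disturbed (moved more than 15 mm) (distance of cup_brush from where it was at the start of the episode above 0.015 m).
It fails at once if the angle grinder is disturbed (moved more than 15 mm) (distance of grinder from where it was at the start of the episode above 0.015 m).
It also fails if it takes over 72 s, if anything falls off the work surface, if the arm or the gripper's body presses on something with over 40 N, if the wrist force passes 120 N, or if a joint passes its speed limit or range.

## Robot

A 7-joint arm with a two-finger parallel gripper is mounted at the origin on the work surface. World frame = base frame: x ahead of the robot, y to its left, z up, the work surface at z = 0. Lengths are in m, angles in degrees, forces in N, time in s.
With the tool pointing down it reaches from about 0.425 to 0.875 m from the base axis. Payload 4.7 kg.
Tool frame: the origin (TCP) lies midway between the tips of the shut fingers; the grasp point (between the pads) lies 19 mm behind it; z points along the fingers, x is the direction in which the jaws open and shut, and the axes are right-handed (so a half turn about z gives the same grasp; the last joint's range is limited). The gripper opens to 87 mm and grips with 3 to 60 N. Pads are 19 mm wide; open, the fingers measure 117 mm over their backs; the gripper's body (75 mm by 190 mm) begins 51 mm behind the grasp point.
Start: joints at [-62.619, 18.392, -4.016, 83.108, 1.295, 78.541, -3.26], TCP at [0.291, 0.581, 0.223] pointing down, gripper open.
Joint ranges: [-163.93, 163.93], [-17.29, 119.83], [-79.2, 71.16], [3.27, 140.29], [-89.18, 269.18], [5.43, 117.66], [-154.24, 154.24]. Speed limits (degrees/s): [147.25, 147.25, 180, 180, 180, 180, 180].

## Interface

Orientations are given as [roll, pitch, yaw] about the fixed x, y, z axes, in that order (R = Rz(yaw) Ry(pitch) Rx(roll)).
In Python, from cell import env gives the robot as it stands.
- The arm moves only by the tool carry_out, never from a script. Its argument "plan" is a list of rows, each an object with "grip": the closure, from 0 (fully open) to 1 (shut); "dp": the shift along the tool's x, y, z in m, a list of three; "rotation": the turn, a rotation vector about the tool's x, y, z in degrees, a list of three. In form: [{"grip": grip, "dp": [dx, dy, dz], "rotation": [wx, wy, wz]}, ...]. A call has 1 to 8 rows; each row shifts and turns the pose as measured when the row begins, along the tool's axes as they then stand; what a row does not reach is not made up. A row lasts 1/12 s, in which the tool goes at most 41.7 mm and 7.16 degrees, less where a joint would pass 70% of its speed; a pose out of reach is approached as far as the arm can. A call is refused whole if a number of a shift passes 0.0417 or a number of a turn 7.16, either way. A call with a gripper value outside its range is refused whole. The fingers move at their own pace and stop on an object; "force" is the grip in N (left out, the last holds). Time passes only in rows, so rows that do not move let the fingers close. It gives the time, the measured TCP pose, the force and the opening at its end, in the units of the state.
- env.get_obs(): the state, without advancing time (a new reading comes with each control period).
- env.read_camera(name): name is "scene" or "top"; returns the picture (420x560x3 uint8, red, green, blue); there is no depth.
- env.camera_params(name): a dict with "fx", "fy", "cx", "cy" (pixels), "R" (3x3) and "t" (3): a world point X has camera coordinates R X + t. Camera axes: x right, y down, z forward; pixel columns grow to the right and rows downward; lengths in m; the calibration is good to about 2 mm. A picture is of the moment at which its call begins. camera_params takes no time and is no camera call.
- env.sign_off(): hands the job in, once; it reports no verdict.
The state is a dict: "time_s": time; "qpos": joint angles; "joint_velocities": joint speeds; "effort": joint torques, N m; "tool_pos": TCP position; "tool_rot": TCP orientation; "force": force on the tool from outside, world axes, zero at the start; "wrist_torque": the same for the moment, N m; "grip_width": finger opening in m.
Only numpy, scipy, OpenCV 4.12 (cv2) and the standard library are available. Lean on these libraries where they do the work, as an engineer would, in place of code of your own. Each camera call takes 0.05 s, during which the arm holds its last target. There are 200 camera calls.

## Working session

There is one attempt and no reset: what is moved stays moved. The work goes in short steps, Python scripts to look and compute and a tool call to move; the robot and the scene stay as the last step left them, time stands still between calls to the robot, and variables do not carry over. Pictures are saved under pics/ and viewed, about 8 in all and at most 12, crops included, and the job is handed in when it is done.

Besides the shell and the picture viewer there is one more tool, called as a command line: name --argument value ..., lists and objects as JSON in quotes. carry_out: Moves the arm, as the interface text tells. Its arguments: {"type":"object","properties":{"plan":{"type":"array","items":{"type":"object","properties":{"grip":{"type":"number"},"dp":{"type":"array","items":{"type":"number"}},"rotation":{"type":"array","items":{"type":"number"}}}}},"force":{"type":"number"}},"required":["plan"]}

```bash
ls; mkdir -p pics; python3 - <<'E'
from cell import env
import cv2,numpy as np
for n in("scene","top"):
    im=env.read_camera(n); cv2.imwrite(f"pics/{n}0.png",im[:,:,::-1]); p=env.camera_params(n)
    print(n,p['fx'],p['cx'],p['cy'],np.round(p['R'],3).tolist(),np.round(p['t'],3), -np.array(p['R']).T@p['t'])
print(env.get_obs())
E
```

```text
pics
scene 481.16565672216916 279.56487010244575 209.25780740714487 [[-0.305, 0.952, 0.011], [0.676, 0.225, -0.701], [-0.671, -0.206, -0.713]] [ 0.229 -0.389  1.768] [1.51889734 0.23389989 0.98423657]
top 472.0053590440504 281.2310825661912 205.133319880667 [[-0.017, -1.0, -0.013], [-0.992, 0.018, -0.129], [0.129, 0.011, -0.992]] [-0.03   0.635  1.089] [ 0.48870971 -0.05385066  1.16097143]
{'time_s': 0.1, 'qpos': array([-62.61849796,  18.4364405 ,  -4.01654198,  83.16748933,
         1.29534175,  78.54041449,  -3.26069291]), 'joint_velocities': array([ 0.0399554 , -0.16939367,  0.1083295 , -0.21966456, -0.00759161,
       -0.03091466, -0.00113505]), 'effort': array([ 3.16111773e-04, -4.92575490e+01, -4.05673133e-01, -3.13402247e+01,
       -6.41809311e-02,  3.93884350e-02,  6.14001897e-05]), 'tool_pos': array([0.2905928 , 0.58087775, 0.22155627]), 'tool_rot': array([1.79994593e+02, 9.90899696e-02, 6.34284128e+01]), 'force': array([ 0.61320374, -0.00930071, -0.00790502]), 'wrist_torque': array([-0.01907527, -0.0228866 , -0.00268583]), 'grip_width': 0.08694803908023611}
```

View pics/top0.png

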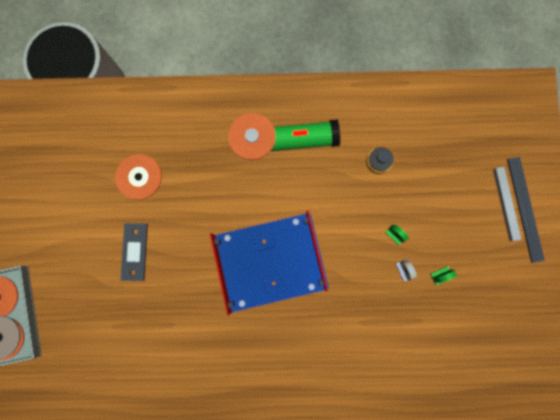

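View pics/scene0.png

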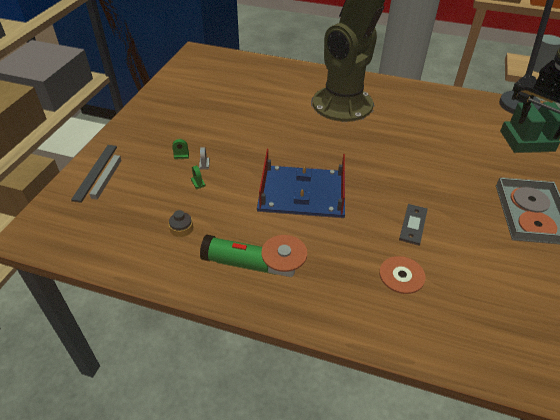

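The top view shows the plate at (134,251), the fixture pins at (264,241) and (274,283), the grinder at (290,135), the loose disc at (138,177) and the brush at (380,159). The scene view shows the same objects.

Things that could be taken for the lug: grey (406,270), green (397,234), green (443,274); the grey one fits. For the plate: dark (134,251), and bars (508,204) and (526,210), which have no holes; the one with holes and the bright pad fits.

```bash
cat > h.py <<'E'
from cell import env
import cv2,numpy as np
P={n:env.camera_params(n) for n in("scene","top")}
def ray(n,u,v):
    p=P[n];R=np.array(p['R']);c=-R.T@np.array(p['t'])
    return c,R.T@np.array([(u-p['cx'])/p['fx'],(v-p['cy'])/p['fy'],1])
def onz(n,u,v,z):
    c,d=ray(n,u,v);return c+d*(z-c[2])/d[2]
def proj(n,X):
    p=P[n];q=np.array(p['R'])@X+np.array(p['t']);return q[0]/q[2]*p['fx']+p['cx'],q[1]/q[2]*p['fy']+p['cy']
def crop(im,u,v,w,h,s): 
    return cv2.resize(im[v-h:v+h,u-w:u+w],None,fx=s,fy=s,interpolation=cv2.INTER_CUBIC)[:,:,::-1]
def blobs(mask,u,v,w,h,amin=3):
    m=np.zeros(mask.shape,np.uint8);m[v-h:v+h,u-w:u+w]=mask[v-h:v+h,u-w:u+w]
    k,l,st,c=cv2.connectedComponentsWithStats(m)
    return [(st[i,4],c[i],cv2.minAreaRect(np.argwhere(l==i)[:,::-1].astype(np.float32))) for i in range(1,k) if st[i,4]>=amin]
E
python3 - <<'E'
from h import *
np.set_printoptions(precision=4,suppress=True)
t=env.read_camera("top");s=env.read_camera("scene")
a=crop(t,134,251,35,35,5);b=crop(t,270,262,70,60,5)[:, :];c=crop(t,406,270,35,35,5);d=crop(s,203,157,35,35,5);e=crop(s,302,187,50,35,5)
o=np.zeros((600,800,3),np.uint8)
b=cv2.resize(b,(450,386))
o[:350//2*2,:350]=a[:350];
o[0:386,350:800]=b
o[386:,:214]=cv2.resize(c,(214,214));o[386:,214:428]=cv2.resize(d,(214,214));o[386:,428:734]=cv2.resize(e,(306,214))
cv2.imwrite("pics/crops1.png",o)
hsv=cv2.cvtColor(t,cv2.COLOR_RGB2HSV);H,S,V=cv2.split(hsv)
hs=cv2.cvtColor(s,cv2.COLOR_RGB2HSV)
def show(n,l,z):
    for A,cc,r in l: print(n,A,cc,onz("top",*cc,z),"rect",np.array(r[1]),r[2])
show("pad",blobs(((S<60)&(V>150)).astype(np.uint8),134,251,20,35),.01)
show("plate",blobs(((S<110)&(V<235)).astype(np.uint8),134,251,20,36,50),.01)
show("pin",blobs(((H<25)&(V>70)&(S>60)).astype(np.uint8),269,262,25,35),.05)
show("grey",blobs(((S<70)&(V>90)).astype(np.uint8),406,270,20,20),.03)
print(t[241,264],t[270,406],t[251,134],t[235,134])
E
```

```text
pad 255 [133.1686 251.5333] [0.5308 0.3221 0.01  ] rect [19. 13.] 90.0
plate 1308 [133.5673 251.7339] [0.5303 0.3211 0.01  ] rect [23.3919 58.0742] 3.5763344764709473
pin 8 [263.875 241.125] [0.5485 0.001  0.05  ] rect [2. 2.] 90.0
pin 7 [273.2857 283.    ] [ 0.4509 -0.0198  0.05  ] rect [2. 2.] 90.0
grey 125 [409.872 269.064] [ 0.4776 -0.3428  0.03  ] rect [19.302   7.6158] 66.80140686035156
grey 99 [401.3434 271.1313] [ 0.4731 -0.3225  0.03  ] rect [19.6974  4.9243] 66.37062072753906
[161 120  68] [42 44 40] [205 225 221] [83 86 87]
```

View pics/crops1.png

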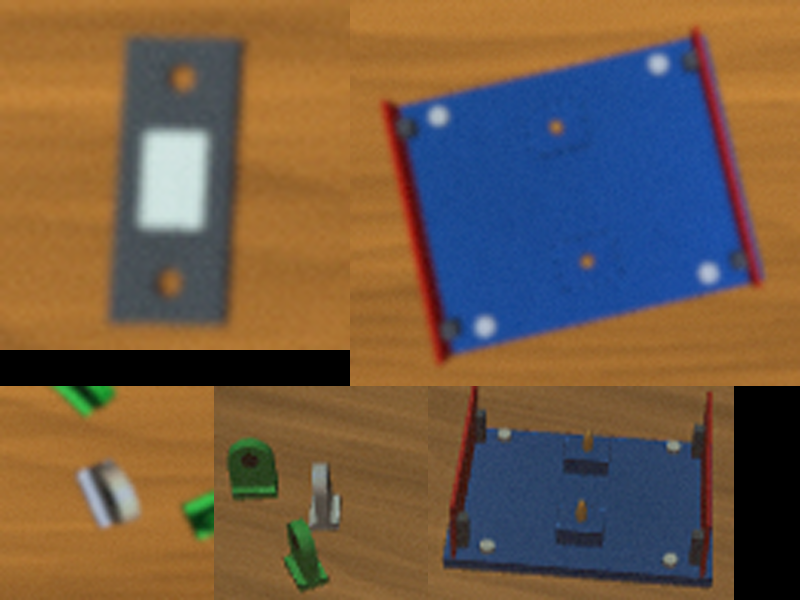

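```bash
python3 - <<'E'
from h import *
np.set_printoptions(precision=4,suppress=True)
yaw=lambda a:np.degrees(np.arctan2(a[1],a[0]))
t=env.read_camera("top").astype(float);s=env.read_camera("scene").astype(float)
def cen(im,u,v,r,f):
    w=np.clip(f(im[v-r:v+r+1,u-r:u+r+1]),0,None); w=np.clip(w-0.4*w.max(),0,None)
    y,x=np.mgrid[v-r:v+r+1,u-r:u+r+1];return (w*x).sum()/w.sum(),(w*y).sum()/w.sum()
rb=lambda i:i[...,0]-i[...,2]
h1=cen(t,135,231,4,rb);h2=cen(t,133,271,5,rb);pd=cen(t,133,251,13,lambda i:i[...,2])
A,B=onz("top",*h1,.005),onz("top",*h2,.005);print("holes",h1,h2,A,B,(A+B)/2,yaw(A-B),np.linalg.norm(A-B),"pad",onz("top",*pd,.01))
p1=cen(t,264,241,4,rb);p2=cen(t,273,283,4,rb)
A,B=onz("top",*p1,.054),onz("top",*p2,.054);print("pins",p1,p2,(A+B)/2,yaw(A-B),np.linalg.norm(A-B))
# lug
hsv=cv2.cvtColor(t.astype(np.uint8),cv2.COLOR_RGB2HSV);H,S,V=cv2.split(hsv)
for (q,z) in(((401.3,271.1),.009),((409.9,269.1),.055)): print("lug",onz("top",*q,z))
for (A_,c,r),z in zip(blobs(((S<70)&(V>90)).astype(np.uint8),406,270,20,20,40),(.055,.009)):
    b=cv2.boxPoints(r);W=np.array([onz("top",*q,z) for q in b]);
    e=[W[1]-W[0],W[2]-W[1]];l=max(e,key=np.linalg.norm);print(yaw(l),[np.linalg.norm(k) for k in e],W.mean(0))
# scene lug
hs=cv2.cvtColor(s.astype(np.uint8),cv2.COLOR_RGB2HSV)
for b in blobs(((hs[...,1]<60)&(hs[...,2]>90)).astype(np.uint8),203,157,12,18,10):print("scene",b)
E
```

```text
holes (np.float64(135.14916237113403), np.float64(231.19104381443296)) (np.float64(132.5971173644475), np.float64(272.16266300617707)) [0.5808 0.32   0.005 ] [0.481  0.3239 0.005 ] [0.5309 0.322  0.005 ] -2.236932883229719 0.09992526987558267 pad [0.531 0.322 0.01 ]
pins (np.float64(263.6511891279728), np.float64(241.079275198188)) (np.float64(273.3719512195122), np.float64(282.7073170731707)) [ 0.5001 -0.0094  0.054 ] 12.479879616009919 0.09900114849113742
lug [ 0.4729 -0.3274  0.009 ]
lug [ 0.4778 -0.3365  0.055 ]
-159.4080396964201 [np.float64(0.017814047800128418), np.float64(0.043780286907844045)] [ 0.4795 -0.3368  0.055 ]
-158.46420508171778 [np.float64(0.01210943716292813), np.float64(0.04650072874571507)] [ 0.4725 -0.3276  0.009 ]
scene (np.int32(68), array([201.5588, 155.3676]), ((201.7301025390625, 157.04867553710938), (4.656330108642578, 20.22177505493164), 3.814074993133545))
scene (np.int32(25), array([207.08, 162.28]), ((207.0, 162.0), (8.0, 2.0), 90.0))
```

```bash
cat > go.py <<'E'
import sys,json
from h import *
from scipy.spatial.transform import Rotation as Ro
def state():
    o=env.get_obs();return o,np.array(o['tool_pos']),Ro.from_euler('xyz',o['tool_rot'],degrees=True)
def rows(x,y,z,yaw,n,g):
    o,p,R=state();G=Ro.from_euler('xyz',[180,0,yaw],degrees=True)
    w=(R.inv()*G).as_rotvec(degrees=True)/n;st=(np.array([x,y,z])-p)/n
    print(np.round(p,4),np.round(o['tool_rot'],2),o['grip_width'],o['time_s'])
    for i in range(n):
        Ri=R*Ro.from_rotvec(w*i,degrees=True)
        print(json.dumps({"grip":g,"dp":np.round(Ri.inv().apply(st),4).tolist(),"rotation":np.round(w,2).tolist()}),end=",\n")
if __name__=="__main__":
    a=list(map(float,sys.argv[1:]));rows(*a[:4],int(a[4]),a[5])
E
python3 go.py 0.531 0.322 0.12 87.8 11 0
```

```text
[0.2907 0.5812 0.2222] [1.800e+02 3.000e-02 6.343e+01] 0.08707432402537785 0.3
{"grip": 0.0, "dp": [-0.0113, 0.0301, 0.0093], "rotation": [-0.0, 0.0, -2.22]},
{"grip": 0.0, "dp": [-0.0125, 0.0296, 0.0093], "rotation": [-0.0, 0.0, -2.22]},
{"grip": 0.0, "dp": [-0.0136, 0.0291, 0.0093], "rotation": [-0.0, 0.0, -2.22]},
{"grip": 0.0, "dp": [-0.0147, 0.0286, 0.0093], "rotation": [-0.0, 0.0, -2.22]},
{"grip": 0.0, "dp": [-0.0158, 0.028, 0.0093], "rotation": [-0.0, 0.0, -2.22]},
{"grip": 0.0, "dp": [-0.0169, 0.0273, 0.0093], "rotation": [-0.0, 0.0, -2.22]},
{"grip": 0.0, "dp": [-0.0179, 0.0267, 0.0093], "rotation": [-0.0, 0.0, -2.22]},
{"grip": 0.0, "dp": [-0.0189, 0.026, 0.0093], "rotation": [-0.0, 0.0, -2.22]},
{"grip": 0.0, "dp": [-0.0199, 0.0252, 0.0093], "rotation": [-0.0, 0.0, -2.22]},
{"grip": 0.0, "dp": [-0.0209, 0.0244, 0.0093], "rotation": [-0.0, 0.0, -2.22]},
{"grip": 0.0, "dp": [-0.0218, 0.0236, 0.0093], "rotation": [-0.0, 0.0, -2.22]},
```

carry_out --plan '[{"grip": 0,"dp": [-0.011,0.03,0.009],"rotation": [0,0,-2.2]},{"grip": 0,"dp": [-0.0125,0.0295,0.009],"rotation": [0,0,-2.2]},{"grip": 0,"dp": [-0.0135,0.029,0.009],"rotation": [0,0,-2.2]},{"grip": 0,"dp": [-0.0145,0.0285,0.009],"rotation": [0,0,-2.2]},{"grip": 0,"dp": [-0.016,0.028,0.009],"rotation": [0,0,-2.2]},{"grip": 0,"dp": [-0.017,0.0275,0.009],"rotation": [0,0,-2.2]},{"grip": 0,"dp": [-0.018,0.0265,0.009],"rotation": [0,0,-2.2]},{"grip": 0,"dp": [-0.019,0.026,0.009],"rotation": [0,0,-2.2]}]'

```text
time_s: 0.97
tool_pos: [0.4641, 0.3987, 0.148]
tool_rot: [-179.8, -0.5, 83.0]
force: [0.4, 0.5, 0.2]
grip_width: 0.0874
```

```bash
python3 go.py 0.531 0.322 0.08 87.8 6 0
```

```text
[0.4641 0.3987 0.148 ] [-179.78   -0.52   83.04] 0.0873524120785056 0.9667
{"grip": 0.0, "dp": [-0.0114, 0.0127, 0.0112], "rotation": [-0.03, -0.09, -0.79]},
{"grip": 0.0, "dp": [-0.0116, 0.0125, 0.0112], "rotation": [-0.03, -0.09, -0.79]},
{"grip": 0.0, "dp": [-0.0117, 0.0123, 0.0112], "rotation": [-0.03, -0.09, -0.79]},
{"grip": 0.0, "dp": [-0.0119, 0.0122, 0.0113], "rotation": [-0.03, -0.09, -0.79]},
{"grip": 0.0, "dp": [-0.012, 0.012, 0.0113], "rotation": [-0.03, -0.09, -0.79]},
{"grip": 0.0, "dp": [-0.0122, 0.0118, 0.0113], "rotation": [-0.03, -0.09, -0.79]},
```

carry_out --plan '[{"grip": 0,"dp": [-0.0115,0.0125,0.011],"rotation": [0,-0.1,-0.8]},{"grip": 0,"dp": [-0.0115,0.0125,0.011],"rotation": [0,-0.1,-0.8]},{"grip": 0,"dp": [-0.0115,0.0125,0.011],"rotation": [0,-0.1,-0.8]},{"grip": 0,"dp": [-0.012,0.012,0.011],"rotation": [0,-0.1,-0.8]},{"grip": 0,"dp": [-0.012,0.012,0.011],"rotation": [0,0,-0.8]},{"grip": 0,"dp": [-0.012,0.012,0.011],"rotation": [0,0,-0.8]},{"grip": 0,"dp": [0,0,0],"rotation": [0,0,0]}]'

```text
time_s: 1.55
tool_pos: [0.5408, 0.3067, 0.077]
tool_rot: [-179.9, 0.2, 87.3]
force: [-0.5, -1.9, -0.4]
grip_width: 0.0869
```

```bash
python3 go.py 0.531 0.322 0.006 87.8 6 0
```

```text
[0.5408 0.3067 0.077 ] [-179.95    0.21   87.33] 0.0868736724385331 1.55
{"grip": 0.0, "dp": [0.0025, -0.0017, 0.0118], "rotation": [-0.01, 0.03, -0.08]},
{"grip": 0.0, "dp": [0.0025, -0.0017, 0.0118], "rotation": [-0.01, 0.03, -0.08]},
{"grip": 0.0, "dp": [0.0025, -0.0017, 0.0118], "rotation": [-0.01, 0.03, -0.08]},
{"grip": 0.0, "dp": [0.0025, -0.0017, 0.0118], "rotation": [-0.01, 0.03, -0.08]},
{"grip": 0.0, "dp": [0.0025, -0.0017, 0.0118], "rotation": [-0.01, 0.03, -0.08]},
{"grip": 0.0, "dp": [0.0025, -0.0017, 0.0118], "rotation": [-0.01, 0.03, -0.08]},
```

carry_out --plan '[{"grip": 0,"dp": [0.008,-0.005,0.004],"rotation": [0,0,-0.3]},{"grip": 0,"dp": [0.006,-0.004,0.004],"rotation": [0,0,0]},{"grip": 0,"dp": [0,0,0.005],"rotation": [0,0,0]},{"grip": 0,"dp": [0,0,0],"rotation": [0,0,0]},{"grip": 0,"dp": [0,0,0],"rotation": [0,0,0]}]'

```text
time_s: 1.97
tool_pos: [0.5286, 0.3279, 0.0642]
tool_rot: [-179.9, -0.0, 87.8]
force: [0.2, 0.6, -0.9]
grip_width: 0.0867
```

```bash
python3 go.py 0.531 0.322 0.006 87.8 5 0
```

```text
[0.5286 0.3279 0.0642] [-179.88   -0.     87.84] 0.08673970312245238 1.9667
{"grip": 0.0, "dp": [-0.0012, 0.0005, 0.0116], "rotation": [-0.02, -0.0, 0.01]},
{"grip": 0.0, "dp": [-0.0012, 0.0005, 0.0116], "rotation": [-0.02, -0.0, 0.01]},
{"grip": 0.0, "dp": [-0.0012, 0.0005, 0.0116], "rotation": [-0.02, -0.0, 0.01]},
{"grip": 0.0, "dp": [-0.0012, 0.0005, 0.0116], "rotation": [-0.02, -0.0, 0.01]},
{"grip": 0.0, "dp": [-0.0012, 0.0005, 0.0116], "rotation": [-0.02, -0.0, 0.01]},
```

carry_out --plan '[{"grip": 0,"dp": [-0.002,0.001,0.01],"rotation": [0,0,0]},{"grip": 0,"dp": [-0.002,0.001,0.01],"rotation": [0,0,0]},{"grip": 0,"dp": [-0.001,0.001,0.01],"rotation": [0,0,0]},{"grip": 0,"dp": [0,0,0.007],"rotation": [0,0,0]},{"grip": 0,"dp": [0,0,0.003],"rotation": [0,0,0]},{"grip": 0,"dp": [0,0,0],"rotation": [0,0,0]},{"grip": 0,"dp": [0,0,0],"rotation": [0,0,0]}]'

```text
time_s: 2.55
tool_pos: [0.5302, 0.3239, 0.0198]
tool_rot: [-179.8, -0.0, 88.0]
force: [-0.8, -0.5, 1.3]
grip_width: 0.0869
```

carry_out --plan '[{"grip": 0,"dp": [-0.001,0,0.005],"rotation": [0,0,0]},{"grip": 0,"dp": [-0.001,0.0005,0.004],"rotation": [0,0,0.1]},{"grip": 0,"dp": [0,0,0.003],"rotation": [0,0,0]},{"grip": 0,"dp": [0,0,0.001],"rotation": [0,0,0]},{"grip": 0,"dp": [0,0,0],"rotation": [0,0,0]}]'

```text
time_s: 2.97
tool_pos: [0.5315, 0.3216, 0.0062]
tool_rot: [-179.9, -0.0, 87.8]
force: [-0.5, 0.2, -0.1]
grip_width: 0.0867
```

carry_out --plan '[{"grip": 0,"dp": [0,0,0.002],"rotation": [0,0,0]},{"grip": 1,"dp": [0,0,0],"rotation": [0,0,0]},{"grip": 1,"dp": [0,0,0],"rotation": [0,0,0]},{"grip": 1,"dp": [0,0,0],"rotation": [0,0,0]},{"grip": 1,"dp": [0,0,0],"rotation": [0,0,0]},{"grip": 1,"dp": [0,0,0],"rotation": [0,0,0]},{"grip": 1,"dp": [0,0,0],"rotation": [0,0,0]},{"grip": 1,"dp": [0,0,0],"rotation": [0,0,0]}]' --force 45

```text
time_s: 3.63
tool_pos: [0.532, 0.3216, 0.0048]
tool_rot: [-180.0, -0.1, 87.8]
force: [0.4, 1.1, 0.2]
grip_width: 0.0552
```

carry_out --plan '[{"grip": 1,"dp": [0,0,-0.006],"rotation": [0,0,0]},{"grip": 1,"dp": [0,0,-0.015],"rotation": [0,0,0]},{"grip": 1,"dp": [0,0,-0.02],"rotation": [0,0,0]},{"grip": 1,"dp": [0,0,-0.025],"rotation": [0,0,0]},{"grip": 1,"dp": [0,0,-0.025],"rotation": [0,0,0]},{"grip": 1,"dp": [0,0,-0.025],"rotation": [0,0,0]},{"grip": 1,"dp": [0,0,-0.02],"rotation": [0,0,0]},{"grip": 1,"dp": [0,0,-0.01],"rotation": [0,0,0]}]'

```text
time_s: 4.3
tool_pos: [0.5226, 0.3163, 0.1443]
tool_rot: [-178.6, 0.9, 87.9]
force: [-0.4, -0.0, -4.8]
grip_width: 0.0547
```

```bash
python3 go.py 0.5 -0.0094 0.16 102.5 14 1 | cut -c1-100; python3 - <<'E'
from h import *
print(env.get_obs()['force'])
E
```

```text
[0.5226 0.3163 0.1443] [-178.6     0.88   87.88] 0.0547400423852404 4.3
{"grip": 1.0, "dp": [-0.0233, -0.0008, -0.0007], "rotation": [-0.11, 0.05, -1.05]},
{"grip": 1.0, "dp": [-0.0233, -0.0012, -0.0008], "rotation": [-0.11, 0.05, -1.05]},
{"grip": 1.0, "dp": [-0.0233, -0.0016, -0.0008], "rotation": [-0.11, 0.05, -1.05]},
{"grip": 1.0, "dp": [-0.0232, -0.002, -0.0008], "rotation": [-0.11, 0.05, -1.05]},
{"grip": 1.0, "dp": [-0.0232, -0.0025, -0.0008], "rotation": [-0.11, 0.05, -1.05]},
{"grip": 1.0, "dp": [-0.0232, -0.0029, -0.0009], "rotation": [-0.11, 0.05, -1.05]},
{"grip": 1.0, "dp": [-0.0231, -0.0033, -0.0009], "rotation": [-0.11, 0.05, -1.05]},
{"grip": 1.0, "dp": [-0.023, -0.0037, -0.0009], "rotation": [-0.11, 0.05, -1.05]},
{"grip": 1.0, "dp": [-0.023, -0.0041, -0.0009], "rotation": [-0.11, 0.05, -1.05]},
{"grip": 1.0, "dp": [-0.0229, -0.0046, -0.001], "rotation": [-0.11, 0.05, -1.05]},
{"grip": 1.0, "dp": [-0.0228, -0.005, -0.001], "rotation": [-0.11, 0.05, -1.05]},
{"grip": 1.0, "dp": [-0.0227, -0.0054, -0.001], "rotation": [-0.11, 0.05, -1.05]},
{"grip": 1.0, "dp": [-0.0226, -0.0058, -0.0011], "rotation": [-0.11, 0.05, -1.05]},
{"grip": 1.0, "dp": [-0.0225, -0.0062, -0.0011], "rotation": [-0.11, 0.05, -1.05]},
[-0.41134964 -0.0305864  -4.82852404]
```

Plate held (weight about 5 N). Next I carry it to the fixture.

carry_out --plan '[{"grip": 1,"dp": [-0.012,0,-0.006],"rotation": [-0.6,0.4,-1]},{"grip": 1,"dp": [-0.022,-0.001,-0.006],"rotation": [-0.4,0.3,-1]},{"grip": 1,"dp": [-0.025,-0.0015,-0.003],"rotation": [-0.1,0,-1]},{"grip": 1,"dp": [-0.025,-0.002,-0.001],"rotation": [0,0,-1]},{"grip": 1,"dp": [-0.025,-0.0025,0],"rotation": [0,0,-1]},{"grip": 1,"dp": [-0.025,-0.003,0],"rotation": [0,0,-1]},{"grip": 1,"dp": [-0.02,-0.003,0],"rotation": [0,0,-1]},{"grip": 1,"dp": [-0.015,-0.003,0],"rotation": [0,0,-1]}]'

```text
time_s: 4.97
tool_pos: [0.5054, 0.1458, 0.1565]
tool_rot: [-179.2, -0.0, 96.9]
force: [-0.3, -0.0, -5.4]
grip_width: 0.0551
```

```bash
python3 go.py 0.5 -0.0094 0.145 102.5 7 1 | cut -c1-100
```

```text
[0.5054 0.1458 0.1565] [-1.792e+02 -4.000e-02  9.688e+01] 0.05506429722679706 4.9667
{"grip": 1.0, "dp": [-0.0219, -0.0034, 0.0017], "rotation": [-0.11, -0.01, -0.8]},
{"grip": 1.0, "dp": [-0.0219, -0.0037, 0.0017], "rotation": [-0.11, -0.01, -0.8]},
{"grip": 1.0, "dp": [-0.0218, -0.004, 0.0017], "rotation": [-0.11, -0.01, -0.8]},
{"grip": 1.0, "dp": [-0.0218, -0.0043, 0.0017], "rotation": [-0.11, -0.01, -0.8]},
{"grip": 1.0, "dp": [-0.0217, -0.0046, 0.0017], "rotation": [-0.11, -0.01, -0.8]},
{"grip": 1.0, "dp": [-0.0216, -0.0049, 0.0017], "rotation": [-0.11, -0.01, -0.8]},
{"grip": 1.0, "dp": [-0.0216, -0.0052, 0.0016], "rotation": [-0.11, -0.01, -0.8]},
```

carry_out --plan '[{"grip": 1,"dp": [-0.02,-0.0035,0],"rotation": [-0.3,0,-0.8]},{"grip": 1,"dp": [-0.022,-0.0035,0],"rotation": [-0.2,0,-0.8]},{"grip": 1,"dp": [-0.022,-0.004,0],"rotation": [0,0,-0.8]},{"grip": 1,"dp": [-0.022,-0.0045,0],"rotation": [0,0,-0.8]},{"grip": 1,"dp": [-0.02,-0.0045,0],"rotation": [0,0,-0.8]},{"grip": 1,"dp": [-0.015,-0.003,0],"rotation": [0,0,-0.5]},{"grip": 1,"dp": [-0.008,-0.002,0],"rotation": [0,0,0]},{"grip": 1,"dp": [0,0,0],"rotation": [0,0,0]}]'

```text
time_s: 5.63
tool_pos: [0.4913, 0.002, 0.1481]
tool_rot: [-178.7, -0.0, 101.3]
force: [0.4, -0.2, -5.0]
grip_width: 0.055
```

```bash
python3 go.py 0.5 -0.0094 0.145 102.5 2 1 | cut -c1-100
```

```text
[0.4913 0.002  0.1481] [-1.7871e+02 -3.0000e-02  1.0127e+02] 0.05501015563495848 5.6333
{"grip": 1.0, "dp": [-0.0065, 0.0032, 0.0015], "rotation": [-0.65, -0.02, -0.61]},
{"grip": 1.0, "dp": [-0.0065, 0.0031, 0.0015], "rotation": [-0.65, -0.02, -0.61]},
```

carry_out --plan '[{"grip": 1,"dp": [-0.007,0.0045,0.003],"rotation": [-0.7,0,-0.7]},{"grip": 1,"dp": [-0.005,0.003,0.003],"rotation": [-0.5,0,-0.4]},{"grip": 1,"dp": [0,0,0],"rotation": [0,0,0]},{"grip": 1,"dp": [0,0,0],"rotation": [0,0,0]},{"grip": 1,"dp": [0,0,0],"rotation": [0,0,0]},{"grip": 1,"dp": [0,0,0],"rotation": [0,0,0]}]'

```text
time_s: 6.13
tool_pos: [0.4993, -0.0031, 0.1395]
tool_rot: [-179.7, -0.3, 102.6]
force: [0.2, 0.1, -5.8]
grip_width: 0.0553
```

```bash
python3 - <<'E'
from h import *
s=env.read_camera("scene");t=env.read_camera("top")
o=np.zeros((600,800,3),np.uint8);u,v=map(int,proj("scene",np.array([.5,0,.1])))
o[:,:]=0;a=crop(s,u,v,65,60,5);o[:600,:650]=a;cv2.imwrite("pics/held.png",o[:,:650])
E
python3 go.py 0.501 -0.0092 0.09 102.5 4 1 | cut -c1-100
```

```text
[ 0.4994 -0.0032  0.1396] [-179.72   -0.26  102.6 ] 0.05502625852684712 6.2333
{"grip": 1.0, "dp": [-0.0016, 0.0001, 0.0124], "rotation": [-0.07, -0.07, 0.03]},
{"grip": 1.0, "dp": [-0.0016, 0.0001, 0.0124], "rotation": [-0.07, -0.07, 0.03]},
{"grip": 1.0, "dp": [-0.0016, 0.0001, 0.0124], "rotation": [-0.07, -0.07, 0.03]},
{"grip": 1.0, "dp": [-0.0016, 0.0001, 0.0124], "rotation": [-0.07, -0.07, 0.03]},
```

View pics/held.png

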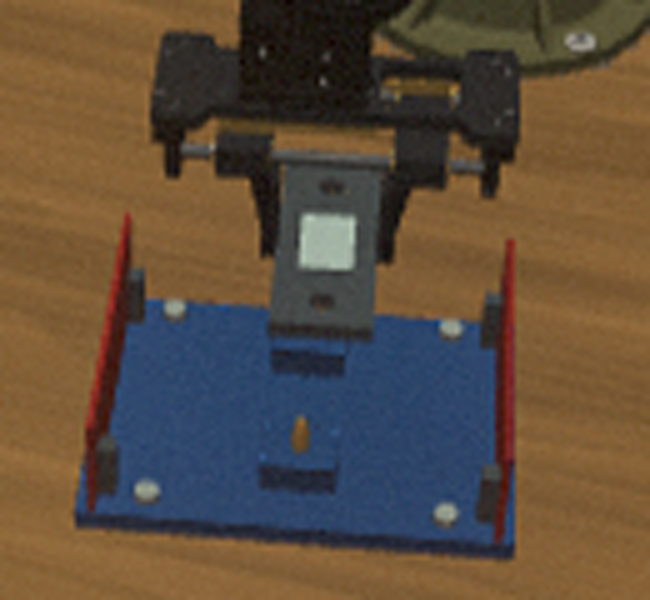

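The picture shows the plate level between the fingers, its holes at about (332,187) and (322,301) in the crop, with the front pin at (301,435). I check tilt and position from the holes.

```bash
python3 - <<'E'
from h import *
s=env.read_camera("scene").astype(float);u,v=map(int,proj("scene",np.array([.5,0,.1])))
f=lambda i:255-i.mean(-1)
def cen(a,b,r):
    U,V=round(u-65+a/5),round(v-60+b/5);w=f(s[V-r:V+r+1,U-r-1:U+r+2]);w=np.clip(w-w.min()-.5*np.ptp(w),0,None)
    y,x=np.mgrid[V-r:V+r+1,U-r-1:U+r+2];return (w*x).sum()/w.sum(),(w*y).sum()/w.sum()
o=env.get_obs();zt=o['tool_pos'][2]+.0052
A=onz("scene",*cen(322,301,3),zt);B=onz("scene",*cen(332,187,3),zt)
print(A,B,np.linalg.norm(A-B),(A+B)/2,np.degrees(np.arctan2(*(A-B)[[1,0]])),o['tool_pos'])
m=(s.min(-1)>165).astype(np.uint8)
for b in blobs(m,u,v-15,25,30,20):
    print(b[0],onz("scene",*b[1],zt))
# empty pin for check, front pin tip region
rb=s[...,0]-s[...,2];U,V=u-65+60,v-60+87
w=np.clip(rb[V-7:V+8,U-5:U+6]-40,0,None)>0
ys,xs=np.nonzero(w);print("pin tip",onz("scene",U-5+xs[ys<=ys.min()+1].mean(),V-7+ys.min(),.057))
E
```

```text
[0.54977193 0.00771436 0.14485107] [ 0.45238296 -0.01364241  0.14485107] 0.09970317626249789 [ 0.50107744 -0.00296403  0.14485107] 12.368806008245024 [ 0.49950275 -0.00349823  0.13965107]
pin tip [0.55427978 0.0009334  0.057     ]
```

carry_out --plan '[{"grip": 1,"dp": [-0.004,0,0.01],"rotation": [0,0,0]},{"grip": 1,"dp": [-0.003,0,0.012],"rotation": [0,0,0]},{"grip": 1,"dp": [-0.001,0,0.012],"rotation": [0,0,0]},{"grip": 1,"dp": [0,0,0.01],"rotation": [0,0,0]},{"grip": 1,"dp": [0,0,0.006],"rotation": [0,0,0]},{"grip": 1,"dp": [0,0,0],"rotation": [0,0,0]},{"grip": 1,"dp": [0,0,0],"rotation": [0,0,0]},{"grip": 1,"dp": [0,0,0],"rotation": [0,0,0]}]'

```text
time_s: 6.95
tool_pos: [0.5014, -0.0119, 0.0855]
tool_rot: [-179.8, -0.2, 102.6]
force: [-1.1, 1.1, -4.6]
grip_width: 0.0549
```

```bash
python3 go.py 0.501 -0.0092 0.067 102.5 2 1 | cut -c1-100
```

```text
[ 0.5014 -0.0119  0.0855] [-179.77   -0.22  102.62] 0.054892692391699215 6.95
{"grip": 1.0, "dp": [0.0014, 0.0001, 0.0093], "rotation": [-0.11, -0.11, 0.06]},
{"grip": 1.0, "dp": [0.0014, 0.0001, 0.0093], "rotation": [-0.11, -0.11, 0.06]},
```

carry_out --plan '[{"grip": 1,"dp": [0.002,0,0.006],"rotation": [0,0,0]},{"grip": 1,"dp": [0.001,0,0.006],"rotation": [0,0,0]},{"grip": 1,"dp": [0,0,0.004],"rotation": [0,0,0]},{"grip": 1,"dp": [0,0,0],"rotation": [0,0,0]},{"grip": 1,"dp": [0,0,0],"rotation": [0,0,0]}]'

```text
time_s: 7.37
tool_pos: [0.5022, -0.008, 0.0696]
tool_rot: [-180.0, -0.2, 102.7]
force: [-0.5, -0.2, -5.7]
grip_width: 0.0554
```

```bash
python3 - <<'E'
from h import *
s=env.read_camera("scene");u,v=map(int,proj("scene",np.array([.51,0,.06])))
a=crop(s,u,v,40,30,10);t=env.read_camera("top");b=crop(t,269,262,40,30,10)
cv2.imwrite("pics/near.png",np.vstack([cv2.resize(a,(400,300)),cv2.resize(b,(400,300))]));print(u-40,v-30,env.get_obs()['tool_pos'])
E
```

```text
265 149 [ 0.50220979 -0.00812302  0.06970442]
```

View pics/near.png

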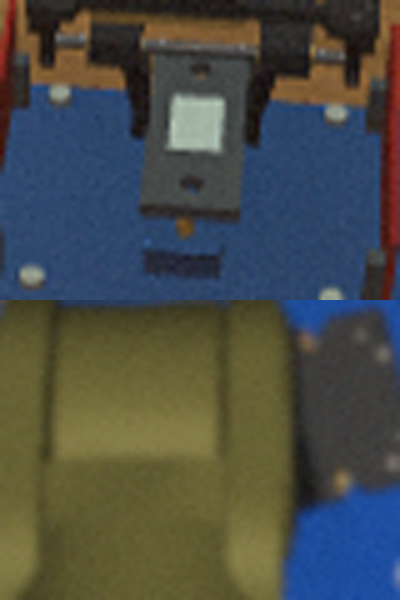

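```bash
python3 - <<'E'
from h import *
s=env.read_camera("scene");zt=env.get_obs()['tool_pos'][2]+.0052
g=cv2.cvtColor(s,cv2.COLOR_RGB2GRAY).astype(float)
def dark(U,V,r):
    w=255-g[V-r:V+r+1,U-r-1:U+r+2];w=np.clip(w-w.min()-.5*np.ptp(w),0,None);y,x=np.mgrid[V-r:V+r+1,U-r-1:U+r+2];return (w*x).sum()/w.sum(),(w*y).sum()/w.sum()
a,b=dark(303,186,3),dark(305,163,2);A,B=onz("scene",*a,zt),onz("scene",*b,zt);print(A,B,(A+B)/2,np.linalg.norm(A-B),"tcp",env.get_obs()['tool_pos'])
m=(g>165).astype(np.uint8)
for k in blobs(m,304,174,8,10,10):print("pad",k[0],onz("scene",*k[1],zt))
rb=s[...,0].astype(float)-s[...,2];w=np.clip(rb[191:199,297:308]-30,0,None);y,x=np.mgrid[191:199,297:308];print("pin px",(w*x).sum()/w.sum(),(w*y).sum()/w.sum())
for z in(.035,.045,.057):print(z,proj("scene",np.array([.5489,.0014,z])))
E
```

```text
[0.55259632 0.00318465 0.07503976] [ 0.45547821 -0.01811499  0.07503976] [ 0.50403727 -0.00746517  0.07503976] 0.09942636296827782 tcp [ 0.5023387  -0.00817384  0.06983976]
pad 89 [ 0.5036155  -0.00750892  0.07503976]
pin px 301.4791666666667 193.89583333333334
0.035 (np.float64(301.83535045688353), np.float64(194.43360801588014))
0.045 (np.float64(301.99178977789404), np.float64(191.8884806539432))
0.057 (np.float64(302.181682257352), np.float64(188.79910042541434))
```

carry_out --plan '[{"grip": 1,"dp": [-0.0016,-0.0019,0.001],"rotation": [0,0,0]},{"grip": 1,"dp": [0,0,0.003],"rotation": [0,0,0]},{"grip": 1,"dp": [0,0,0.004],"rotation": [0,0,0]},{"grip": 1,"dp": [0,0,0.004],"rotation": [0,0,0]},{"grip": 1,"dp": [0,0,0.002],"rotation": [0,0,0]},{"grip": 1,"dp": [0,0,0],"rotation": [0,0,0]}]'

```text
time_s: 8.02
tool_pos: [0.5012, -0.0106, 0.0551]
tool_rot: [179.9, -0.2, 102.6]
force: [-0.0, -0.1, -5.5]
grip_width: 0.0551
```

carry_out --plan '[{"grip": 1,"dp": [0,0,0.003],"rotation": [0,0,0]},{"grip": 1,"dp": [0,0,0.003],"rotation": [0,0,0]},{"grip": 1,"dp": [0,0,0.002],"rotation": [0,0,0]},{"grip": 1,"dp": [0,0,0],"rotation": [0,0,0]}]'

```text
time_s: 8.35
tool_pos: [0.5011, -0.0105, 0.046]
tool_rot: [179.9, -0.2, 102.6]
force: [0.1, 0.5, -5.6]
grip_width: 0.0554
```

carry_out --plan '[{"grip": 1,"dp": [0,0,0.002],"rotation": [0,0,0]},{"grip": 1,"dp": [0,0,0.002],"rotation": [0,0,0]},{"grip": 1,"dp": [0,0,0.001],"rotation": [0,0,0]},{"grip": 1,"dp": [0,0,0],"rotation": [0,0,0]}]'

```text
time_s: 8.68
tool_pos: [0.5012, -0.0104, 0.0404]
tool_rot: [179.9, -0.2, 102.6]
force: [0.4, -0.3, -5.7]
grip_width: 0.0553
```

carry_out --plan '[{"grip": 1,"dp": [0,0,0.001],"rotation": [0,0,0]},{"grip": 1,"dp": [0,0,0.001],"rotation": [0,0,0]},{"grip": 1,"dp": [0,0,0],"rotation": [0,0,0]}]'

```text
time_s: 8.93
tool_pos: [0.5017, -0.0104, 0.0401]
tool_rot: [179.9, -0.2, 102.7]
force: [0.3, 0.5, -6.5]
grip_width: 0.0549
```

carry_out --plan '[{"grip": 1,"dp": [0,0,0.001],"rotation": [0,0,0]},{"grip": 1,"dp": [0,0,0.001],"rotation": [0,0,0]},{"grip": 1,"dp": [0,0,0.001],"rotation": [0,0,0]}]'

```text
time_s: 9.18
tool_pos: [0.5021, -0.0104, 0.0397]
tool_rot: [179.9, -0.2, 102.7]
force: [-5.5, -0.7, 6.9]
grip_width: 0.0551
```

carry_out --plan '[{"grip": 1,"dp": [0,-0.001,0],"rotation": [0,0,0]},{"grip": 0,"dp": [0,0,0],"rotation": [0,0,0]},{"grip": 0,"dp": [0,0,0],"rotation": [0,0,0]},{"grip": 0,"dp": [0,0,0],"rotation": [0,0,0]},{"grip": 0,"dp": [0,0,0],"rotation": [0,0,0]},{"grip": 0,"dp": [0,0,0],"rotation": [0,0,0]},{"grip": 0,"dp": [0,0,0],"rotation": [0,0,0]}]'

```text
time_s: 9.77
tool_pos: [0.5053, -0.0104, 0.042]
tool_rot: [179.4, -0.2, 102.7]
force: [-0.6, 0.7, -0.5]
grip_width: 0.084
```

```bash
python3 - <<'E'
from h import *
s=env.read_camera("scene");g=cv2.cvtColor(s,cv2.COLOR_RGB2GRAY)
for k in blobs((g>165).astype(np.uint8),*map(round,proj("scene",np.array([.502,-.009,.045]))),9,9,10):print("pad",k[0],onz("scene",*k[1],.045))
u,v=map(int,proj("scene",np.array([.51,0,.05])));cv2.imwrite("pics/seat.png",crop(s,u,v,40,30,10));print(u-40,v-30)
E
```

```text
pad 93 [ 0.50278686 -0.01001049  0.045     ]
265 151
```

View pics/seat.png

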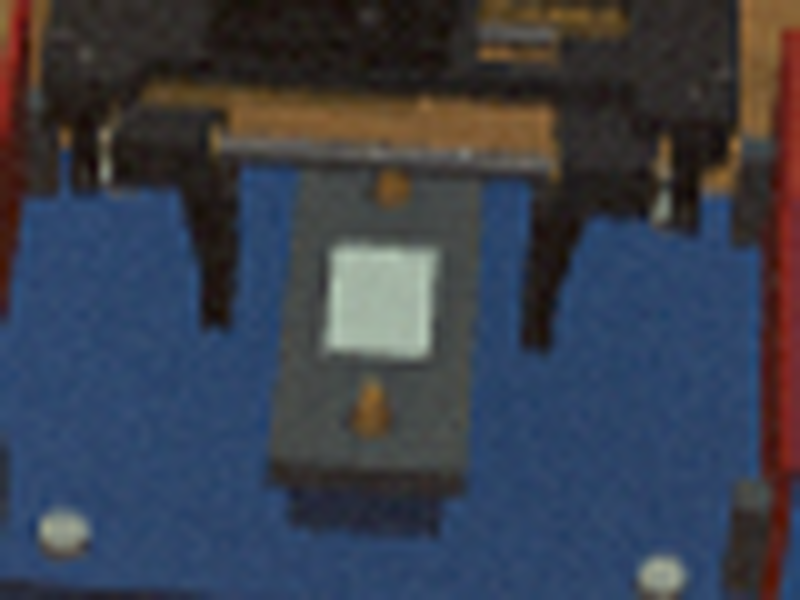

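Both pins stand up through the holes (crop (392,185) and (370,410)). The plate lies flat on its seats and the fingers are clear. Going up, then to the lug.

carry_out --plan '[{"grip": 0,"dp": [0,0,-0.008],"rotation": [0.3,0,0]},{"grip": 0,"dp": [0,0,-0.015],"rotation": [0.2,0,0]},{"grip": 0,"dp": [0,0,-0.022],"rotation": [0,0,0]},{"grip": 0,"dp": [0,0,-0.028],"rotation": [0,0,0]},{"grip": 0,"dp": [0,0,-0.028],"rotation": [0,0,0]},{"grip": 0,"dp": [0,0,-0.022],"rotation": [0,0,0]},{"grip": 0,"dp": [0,0,-0.01],"rotation": [0,0,0]}]'

```text
time_s: 10.4
tool_pos: [0.5024, -0.0112, 0.1802]
tool_rot: [-179.6, -0.2, 102.6]
force: [0.2, 0.1, -0.2]
grip_width: 0.0872
```

```bash
python3 go.py 0.478 -0.338 0.15 111 12 0.45 | cut -c1-100
```

```text
[ 0.5024 -0.0112  0.1802] [-179.58   -0.18  102.61] 0.08718957638867274 10.4
{"grip": 0.45, "dp": [-0.0261, -0.0079, 0.0025], "rotation": [-0.03, -0.02, -0.7]},
{"grip": 0.45, "dp": [-0.026, -0.0082, 0.0025], "rotation": [-0.03, -0.02, -0.7]},
{"grip": 0.45, "dp": [-0.0259, -0.0086, 0.0025], "rotation": [-0.03, -0.02, -0.7]},
{"grip": 0.45, "dp": [-0.0258, -0.0089, 0.0025], "rotation": [-0.03, -0.02, -0.7]},
{"grip": 0.45, "dp": [-0.0257, -0.0092, 0.0025], "rotation": [-0.03, -0.02, -0.7]},
{"grip": 0.45, "dp": [-0.0256, -0.0095, 0.0025], "rotation": [-0.03, -0.02, -0.7]},
{"grip": 0.45, "dp": [-0.0255, -0.0098, 0.0025], "rotation": [-0.03, -0.02, -0.7]},
{"grip": 0.45, "dp": [-0.0254, -0.0101, 0.0025], "rotation": [-0.03, -0.02, -0.7]},
{"grip": 0.45, "dp": [-0.0252, -0.0104, 0.0025], "rotation": [-0.03, -0.02, -0.7]},
{"grip": 0.45, "dp": [-0.0251, -0.0107, 0.0025], "rotation": [-0.03, -0.02, -0.7]},
{"grip": 0.45, "dp": [-0.025, -0.011, 0.0025], "rotation": [-0.03, -0.02, -0.7]},
{"grip": 0.45, "dp": [-0.0248, -0.0114, 0.0025], "rotation": [-0.03, -0.02, -0.7]},
```

carry_out --plan '[{"grip": 0.45,"dp": [-0.026,-0.008,0],"rotation": [0,0,-0.7]},{"grip": 0.45,"dp": [-0.026,-0.008,0],"rotation": [0,0,-0.7]},{"grip": 0.45,"dp": [-0.026,-0.0085,0],"rotation": [0,0,-0.7]},{"grip": 0.45,"dp": [-0.026,-0.009,0],"rotation": [0,0,-0.7]},{"grip": 0.45,"dp": [-0.026,-0.009,0],"rotation": [0,0,-0.7]},{"grip": 0.45,"dp": [-0.026,-0.0095,0],"rotation": [0,0,-0.7]},{"grip": 0.45,"dp": [-0.026,-0.01,0],"rotation": [0,0,-0.7]},{"grip": 0.45,"dp": [-0.025,-0.01,0],"rotation": [0,0,-0.7]}]'

```text
time_s: 11.07
tool_pos: [0.4914, -0.2297, 0.1844]
tool_rot: [179.8, -0.3, 109.4]
force: [0.1, 0.0, 0.2]
grip_width: 0.0493
```

carry_out --plan '[{"grip": 0.45,"dp": [-0.025,-0.01,0.003],"rotation": [0,0,-0.7]},{"grip": 0.45,"dp": [-0.022,-0.01,0.003],"rotation": [0,0,-0.7]},{"grip": 0.45,"dp": [-0.015,-0.006,0.003],"rotation": [0,0,-0.7]},{"grip": 0.45,"dp": [-0.008,-0.004,0],"rotation": [0,0,0]},{"grip": 0.45,"dp": [0,0,0],"rotation": [0,0,0]},{"grip": 0.45,"dp": [0,0,0],"rotation": [0,0,0]}]'

```text
time_s: 11.57
tool_pos: [0.4831, -0.3163, 0.1736]
tool_rot: [-179.9, -0.2, 111.0]
force: [0.8, 1.1, 0.3]
grip_width: 0.0482
```

```bash
python3 go.py 0.478 -0.338 0.10 111 4 0.45 | cut -c1-100
```

```text
[ 0.4831 -0.3163  0.1736] [-179.88   -0.23  111.03] 0.048192724286456344 11.5667
{"grip": 0.45, "dp": [-0.0047, -0.0031, 0.0184], "rotation": [-0.03, -0.06, 0.01]},
{"grip": 0.45, "dp": [-0.0047, -0.0031, 0.0184], "rotation": [-0.03, -0.06, 0.01]},
{"grip": 0.45, "dp": [-0.0046, -0.0031, 0.0184], "rotation": [-0.03, -0.06, 0.01]},
{"grip": 0.45, "dp": [-0.0046, -0.0031, 0.0184], "rotation": [-0.03, -0.06, 0.01]},
```

carry_out --plan '[{"grip": 0.45,"dp": [-0.006,-0.004,0.012],"rotation": [0,0,0]},{"grip": 0.45,"dp": [-0.006,-0.004,0.018],"rotation": [0,0,0]},{"grip": 0.45,"dp": [-0.003,-0.002,0.016],"rotation": [0,0,0]},{"grip": 0.45,"dp": [-0.002,-0.001,0.01],"rotation": [0,0,0]},{"grip": 0.45,"dp": [0,0,0],"rotation": [0,0,0]},{"grip": 0.45,"dp": [0,0,0],"rotation": [0,0,0]}]'

```text
time_s: 12.07
tool_pos: [0.4815, -0.3298, 0.1134]
tool_rot: [179.9, -0.4, 111.6]
force: [0.7, 0.5, 1.1]
grip_width: 0.048
```

```bash
python3 go.py 0.478 -0.338 0.075 111 2 0.45 | cut -c1-100;  python3 - <<'E'
from h import *
s=env.read_camera("scene");u,v=map(int,proj("scene",np.array([.478,-.338,.06])))
cv2.imwrite("pics/lug.png",crop(s,u,v,40,40,8))
print(u-40,v-40,[proj("scene",np.array([.478,-.338,z])) for z in(0,.063)],onz("scene",201.56,155.37,.032))
E
```

```text
[ 0.4815 -0.3298  0.1134] [179.93  -0.41 111.59] 0.04799637397272938 12.0667
{"grip": 0.45, "dp": [-0.0033, -0.0032, 0.0192], "rotation": [0.03, -0.21, 0.3]},
{"grip": 0.45, "dp": [-0.0033, -0.0031, 0.0192], "rotation": [0.03, -0.21, 0.3]},
162 109 [(np.float64(203.98555686349664), np.float64(164.180732537536)), (np.float64(201.91768804071495), np.float64(148.3644195704605))] [ 0.47535188 -0.34389394  0.032     ]
```

View pics/lug.png

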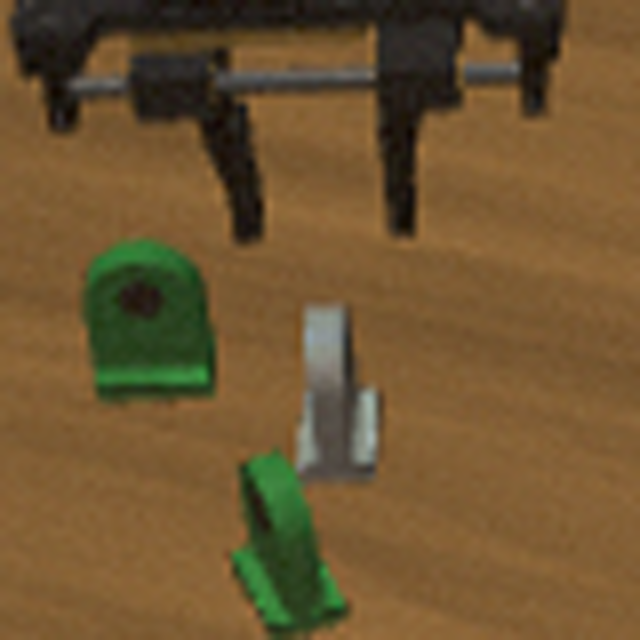

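The grey lug stands at crop (330,390), between and below the fingers at (245,240) and (400,235). The green ones at (150,320) and (290,550) are clear of the fingers.

carry_out --plan '[{"grip": 0.45,"dp": [-0.004,-0.0035,0.004],"rotation": [0,-0.4,0.6]},{"grip": 0.45,"dp": [-0.003,-0.003,0.008],"rotation": [0,0,0]},{"grip": 0.45,"dp": [-0.001,-0.001,0.008],"rotation": [0,0,0]},{"grip": 0.45,"dp": [0,0,0.004],"rotation": [0,0,0]},{"grip": 0.45,"dp": [0,0,0],"rotation": [0,0,0]},{"grip": 0.45,"dp": [0,0,0],"rotation": [0,0,0]}]'

```text
time_s: 12.62
tool_pos: [0.479, -0.3405, 0.0894]
tool_rot: [179.7, 0.2, 111.0]
force: [0.6, -0.4, -0.0]
grip_width: 0.0476
```

```bash
python3 go.py 0.478 -0.337 0.018 111 6 0.45 | cut -c1-100
```

```text
[ 0.479  -0.3405  0.0894] [1.7974e+02 1.7000e-01 1.1105e+02] 0.04762872893217285 12.6167
{"grip": 0.45, "dp": [0.0006, -0.0, 0.0119], "rotation": [0.04, 0.03, 0.01]},
{"grip": 0.45, "dp": [0.0006, 0.0, 0.0119], "rotation": [0.04, 0.03, 0.01]},
{"grip": 0.45, "dp": [0.0006, 0.0, 0.0119], "rotation": [0.04, 0.03, 0.01]},
{"grip": 0.45, "dp": [0.0006, 0.0, 0.0119], "rotation": [0.04, 0.03, 0.01]},
{"grip": 0.45, "dp": [0.0006, 0.0, 0.0119], "rotation": [0.04, 0.03, 0.01]},
{"grip": 0.45, "dp": [0.0006, 0.0, 0.0119], "rotation": [0.04, 0.03, 0.01]},
```

carry_out --plan '[{"grip": 0.45,"dp": [0.003,0,0.008],"rotation": [0,0,0]},{"grip": 0.45,"dp": [0.001,0,0.012],"rotation": [0,0,0]},{"grip": 0.45,"dp": [0,0,0.012],"rotation": [0,0,0]},{"grip": 0.45,"dp": [0,0,0.012],"rotation": [0,0,0]},{"grip": 0.45,"dp": [0,0,0.01],"rotation": [0,0,0]},{"grip": 0.45,"dp": [0,0,0.005],"rotation": [0,0,0]},{"grip": 0.45,"dp": [0,0,0],"rotation": [0,0,0]},{"grip": 0.45,"dp": [0,0,0],"rotation": [0,0,0]}]'

```text
time_s: 13.28
tool_pos: [0.4771, -0.3353, 0.0224]
tool_rot: [179.8, 0.0, 111.1]
force: [-0.4, -0.2, -0.1]
grip_width: 0.0479
```

carry_out --plan '[{"grip": 0.45,"dp": [-0.002,0,0.003],"rotation": [0,0,0]},{"grip": 0.45,"dp": [0,0,0.001],"rotation": [0,0,0]},{"grip": 0.7,"dp": [0,0,0],"rotation": [0,0,0]},{"grip": 1,"dp": [0,0,0],"rotation": [0,0,0]},{"grip": 1,"dp": [0,0,0],"rotation": [0,0,0]},{"grip": 1,"dp": [0,0,0],"rotation": [0,0,0]},{"grip": 1,"dp": [0,0,0],"rotation": [0,0,0]},{"grip": 1,"dp": [0,0,0],"rotation": [0,0,0]}]' --force 40

```text
time_s: 13.95
tool_pos: [0.4795, -0.3388, 0.0204]
tool_rot: [179.7, 0.2, 111.1]
force: [-0.3, 0.4, 0.1]
grip_width: 0.0156
```

carry_out --plan '[{"grip": 1,"dp": [0,0,0],"rotation": [0,0,0]},{"grip": 1,"dp": [0,0,0],"rotation": [0,0,0]}]'

```text
time_s: 14.12
tool_pos: [0.4795, -0.3385, 0.0204]
tool_rot: [179.7, 0.2, 111.1]
force: [0.2, -0.8, -1.1]
grip_width: 0.0139
```

carry_out --plan '[{"grip": 1,"dp": [0,0,-0.006],"rotation": [0,0,0]},{"grip": 1,"dp": [0,0,-0.015],"rotation": [0,0,0]},{"grip": 1,"dp": [0,0,-0.02],"rotation": [0,0,0]},{"grip": 1,"dp": [0,0,-0.025],"rotation": [0,0,0]},{"grip": 1,"dp": [0,0,-0.025],"rotation": [0,0,0]},{"grip": 1,"dp": [0,0,-0.025],"rotation": [0,0,0]},{"grip": 1,"dp": [0,0,-0.015],"rotation": [0,0,0]},{"grip": 1,"dp": [0,0,-0.005],"rotation": [0,0,0]}]'

```text
time_s: 14.78
tool_pos: [0.4718, -0.3344, 0.1548]
tool_rot: [-179.5, -0.6, 111.0]
force: [-0.4, 0.4, -4.3]
grip_width: 0.0136
```

```bash
python3 go.py 0.501 -0.0099 0.16 102.5 14 1 | cut -c1-100
```

```text
[ 0.4718 -0.3344  0.1548] [-179.54   -0.61  111.01] 0.013572292014591794 14.7833
{"grip": 1.0, "dp": [0.0209, 0.0103, -0.0002], "rotation": [-0.04, -0.04, 0.61]},
{"grip": 1.0, "dp": [0.021, 0.01, -0.0002], "rotation": [-0.04, -0.04, 0.61]},
{"grip": 1.0, "dp": [0.0211, 0.0098, -0.0002], "rotation": [-0.04, -0.04, 0.61]},
{"grip": 1.0, "dp": [0.0212, 0.0096, -0.0003], "rotation": [-0.04, -0.04, 0.61]},
{"grip": 1.0, "dp": [0.0213, 0.0094, -0.0003], "rotation": [-0.04, -0.04, 0.61]},
{"grip": 1.0, "dp": [0.0214, 0.0091, -0.0003], "rotation": [-0.04, -0.04, 0.61]},
{"grip": 1.0, "dp": [0.0215, 0.0089, -0.0003], "rotation": [-0.04, -0.04, 0.61]},
{"grip": 1.0, "dp": [0.0216, 0.0087, -0.0003], "rotation": [-0.04, -0.04, 0.61]},
{"grip": 1.0, "dp": [0.0217, 0.0085, -0.0003], "rotation": [-0.04, -0.04, 0.61]},
{"grip": 1.0, "dp": [0.0218, 0.0082, -0.0003], "rotation": [-0.04, -0.04, 0.61]},
{"grip": 1.0, "dp": [0.0219, 0.008, -0.0003], "rotation": [-0.04, -0.04, 0.61]},
{"grip": 1.0, "dp": [0.0219, 0.0078, -0.0003], "rotation": [-0.04, -0.04, 0.61]},
{"grip": 1.0, "dp": [0.022, 0.0075, -0.0003], "rotation": [-0.04, -0.04, 0.61]},
{"grip": 1.0, "dp": [0.0221, 0.0073, -0.0004], "rotation": [-0.04, -0.04, 0.61]},
```

carry_out --plan '[{"grip": 1,"dp": [0.012,0.009,-0.005],"rotation": [-0.2,-0.4,0.6]},{"grip": 1,"dp": [0.02,0.01,-0.004],"rotation": [0,0,0.6]},{"grip": 1,"dp": [0.023,0.01,-0.002],"rotation": [0,0,0.6]},{"grip": 1,"dp": [0.023,0.01,0],"rotation": [0,0,0.6]},{"grip": 1,"dp": [0.023,0.0095,0],"rotation": [0,0,0.6]},{"grip": 1,"dp": [0.023,0.009,0],"rotation": [0,0,0.6]},{"grip": 1,"dp": [0.023,0.009,0],"rotation": [0,0,0.6]},{"grip": 1,"dp": [0.023,0.009,0],"rotation": [0,0,0.6]}]'

```text
time_s: 15.45
tool_pos: [0.4832, -0.1499, 0.161]
tool_rot: [-179.2, -0.1, 105.1]
force: [0.1, 0.8, -3.5]
grip_width: 0.0136
```

```bash
python3 go.py 0.501 -0.0099 0.155 102.5 6 1 | cut -c1-100
```

```text
[ 0.4832 -0.1499  0.161 ] [-1.7917e+02 -6.0000e-02  1.0508e+02] 0.013608627787541603 15.45
{"grip": 1.0, "dp": [0.0218, 0.009, 0.0009], "rotation": [-0.14, -0.01, 0.43]},
{"grip": 1.0, "dp": [0.0218, 0.0088, 0.0009], "rotation": [-0.14, -0.01, 0.43]},
{"grip": 1.0, "dp": [0.0219, 0.0086, 0.0009], "rotation": [-0.14, -0.01, 0.43]},
{"grip": 1.0, "dp": [0.0219, 0.0085, 0.0009], "rotation": [-0.14, -0.01, 0.43]},
{"grip": 1.0, "dp": [0.022, 0.0083, 0.001], "rotation": [-0.14, -0.01, 0.43]},
{"grip": 1.0, "dp": [0.0221, 0.0081, 0.001], "rotation": [-0.14, -0.01, 0.43]},
```

carry_out --plan '[{"grip": 1,"dp": [0.022,0.009,0],"rotation": [-0.4,0,0.4]},{"grip": 1,"dp": [0.022,0.009,0],"rotation": [-0.2,0,0.4]},{"grip": 1,"dp": [0.022,0.0085,0],"rotation": [0,0,0.4]},{"grip": 1,"dp": [0.018,0.007,0],"rotation": [0,0,0.4]},{"grip": 1,"dp": [0.012,0.005,0],"rotation": [0,0,0.3]},{"grip": 1,"dp": [0.005,0.002,0],"rotation": [0,0,0]},{"grip": 1,"dp": [0,0,0],"rotation": [0,0,0]},{"grip": 1,"dp": [0,0,0],"rotation": [0,0,0]}]'

```text
time_s: 16.12
tool_pos: [0.4904, -0.0295, 0.1521]
tool_rot: [-179.0, -0.4, 103.6]
force: [-0.3, -0.3, -4.2]
grip_width: 0.0137
```

```bash
python3 go.py 0.501 -0.0099 0.13 102.5 2 1 | cut -c1-100
```

```text
[ 0.4904 -0.0295  0.1521] [-178.96   -0.4   103.61] 0.013697470166675135 16.1167
{"grip": 1.0, "dp": [0.0082, 0.0076, 0.011], "rotation": [-0.52, -0.2, 0.56]},
{"grip": 1.0, "dp": [0.0083, 0.0075, 0.011], "rotation": [-0.52, -0.2, 0.56]},
```

carry_out --plan '[{"grip": 1,"dp": [0.009,0.009,0.003],"rotation": [-0.7,-0.3,0.8]},{"grip": 1,"dp": [0.008,0.006,0.004],"rotation": [-0.5,-0.2,0.4]},{"grip": 1,"dp": [0.002,0.001,0.002],"rotation": [0,0,0]},{"grip": 1,"dp": [0,0,0],"rotation": [0,0,0]},{"grip": 1,"dp": [0,0,0],"rotation": [0,0,0]},{"grip": 1,"dp": [0,0,0],"rotation": [0,0,0]}]'

```text
time_s: 16.62
tool_pos: [0.5, -0.0158, 0.1412]
tool_rot: [-179.9, 0.3, 101.8]
force: [-0.1, -0.7, -3.9]
grip_width: 0.0139
```

```bash
python3 - <<'E'
from h import *
s=env.read_camera("scene");u,v=map(int,proj("scene",np.array([.5,0,.1])))
cv2.imwrite("pics/over.png",crop(s,u,v,40,40,8));print(u-40,v-40)
E
python3 go.py 0.501 -0.0099 0.10 102.5 3 1 | cut -c1-100
```

```text
267 126
[ 0.5001 -0.016   0.1412] [-179.92    0.31  101.77] 0.01380698454615179 16.6667
{"grip": 1.0, "dp": [0.002, 0.0007, 0.0137], "rotation": [-0.03, 0.1, -0.24]},
{"grip": 1.0, "dp": [0.002, 0.0007, 0.0137], "rotation": [-0.03, 0.1, -0.24]},
{"grip": 1.0, "dp": [0.0019, 0.0007, 0.0137], "rotation": [-0.03, 0.1, -0.24]},
```

View pics/over.png

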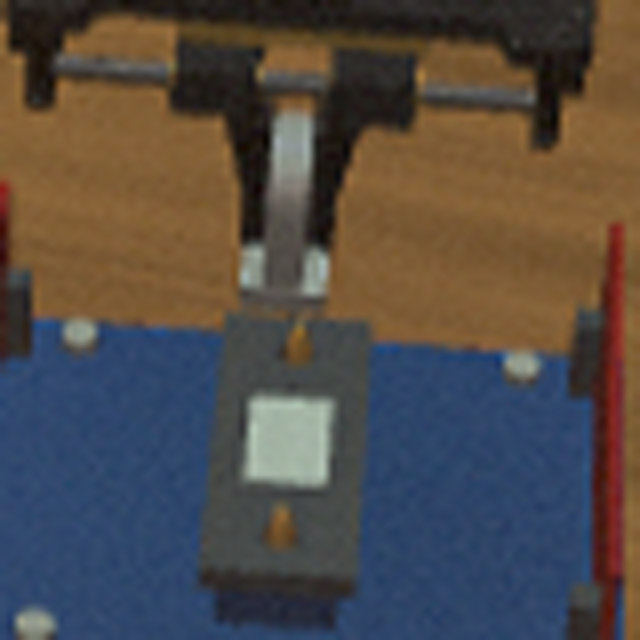

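```bash
python3 - <<'E'
from h import *
np.set_printoptions(precision=4,suppress=True)
s=env.read_camera("scene");g=cv2.cvtColor(s,cv2.COLOR_RGB2GRAY).astype(float)
o=env.get_obs();tp=o['tool_pos'];zb=tp[2]-.0204;yw=np.radians(o['tool_rot'][2]-90);ex=np.array([np.cos(yw),np.sin(yw),0])
q=lambda a,b:(267+(a+.5)/8-.5,126+(b+.5)/8-.5)
L,R=onz("scene",*q(242,298),zb),onz("scene",*q(328,303),zb);M=(L+R)/2
print("front edge",L,R,np.linalg.norm(L-R),"centre",M-.023*ex,"tcp",tp,"yaw err",np.degrees(np.arctan2(*(R-L)[[1,0]]))-90-np.degrees(yw))
print("pred front edge px",proj("scene",tp*[1,1,0]+[0,0,zb]+.023*ex),q(285,300.5), [np.array(proj("scene",tp*[1,1,0]+[0,0,zb]+.023*ex+k*.015*np.array([-ex[1],ex[0],0]))) for k in(-1,1)],q(242,298),q(328,303))
for k in blobs((g>165).astype(np.uint8),303,181,9,9,20):
    print("pad",k[0],onz("scene",*k[1],.045),[round(x,1) for x in k[1]])
    W=np.array([onz("scene",*p,.045) for p in cv2.boxPoints(k[2])]);print(W[:,:2].tolist())
def pin(U,V):
    rb=s[...,0].astype(float)-s[...,2];w=np.clip(rb[V-5:V+6,U-4:U+5]-35,0,None);y,x=np.mgrid[V-5:V+6,U-4:U+5];return (w*x).sum()/w.sum(),(w*y).sum()/w.sum()
A,B=pin(302,191),pin(304,168);a,b=onz("scene",*A,.051),onz("scene",*B,.051);print("pins",a,b,(a+b)/2,np.degrees(np.arctan2(*(a-b)[[1,0]])),np.linalg.norm(a-b))
E
```

```text
front edge [ 0.5185 -0.0258  0.1209] [0.5115 0.0033 0.1209] 0.02993977470044769 centre [ 0.4925 -0.0159  0.1209] tcp [ 0.5002 -0.0157  0.1413] yaw err 1.6058144839126527
pred front edge px (np.float64(301.5020795519387), np.float64(164.84346299657267)) (302.1875, 163.125) [array([296.1084, 164.4308]), array([306.9037, 165.2567])] (296.8125, 162.8125) (307.5625, 163.4375)
pad 91 [ 0.5023 -0.0099  0.045 ] [np.float64(302.6), np.float64(180.6)]
[[0.4871648945242273, -0.028381780326781736], [0.478751993470909, -0.0032508765778542226], [0.5164827907303942, 0.007193557826710245], [0.5247206075552463, -0.01745343158307655]]
pins [0.5533 0.0014 0.051 ] [ 0.449  -0.0187  0.051 ] [ 0.5011 -0.0086  0.051 ] 10.925963840284698 0.10624408874296326
```

The lug is held upright, with its foot's front edge at crop (285,300). The pad is at (290,440), with pins at (300,345) and (282,525). The lug's x offset is still unsure, so I go lower and look again.

carry_out --plan '[{"grip": 1,"dp": [0.003,0.0015,0.008],"rotation": [0,0.2,-0.4]},{"grip": 1,"dp": [0.002,0.001,0.01],"rotation": [0,0.1,-0.3]},{"grip": 1,"dp": [0.001,0,0.01],"rotation": [0,0,0]},{"grip": 1,"dp": [0,0,0.008],"rotation": [0,0,0]},{"grip": 1,"dp": [0,0,0.004],"rotation": [0,0,0]},{"grip": 1,"dp": [0,0,0],"rotation": [0,0,0]},{"grip": 1,"dp": [0,0,0],"rotation": [0,0,0]},{"grip": 1,"dp": [0,0,0],"rotation": [0,0,0]}]'

```text
time_s: 17.38
tool_pos: [0.5004, -0.0096, 0.0958]
tool_rot: [-179.8, -0.0, 102.5]
force: [0.6, -0.7, -3.7]
grip_width: 0.0138
```

```bash
cat > chk.py <<'E'
from h import *
import sys
o=env.get_obs();tp=np.array(o['tool_pos']);yw=np.radians(o['tool_rot'][2]-90);ex=np.array([np.cos(yw),np.sin(yw),0]);ey=np.array([-ex[1],ex[0],0])
s=env.read_camera("scene");c=tp*[1,1,0]+[0,0,tp[2]-.0204]
u,v=map(int,proj("scene",c));u-=25;v-=27;a=crop(s,u+25,v+27,25,27,11).copy()
def mark(X,col):
    p=proj("scene",X);q=tuple(int(round((k+.5)*11-.5)) for k in(p[0]-u,p[1]-v));cv2.drawMarker(a,q,col,cv2.MARKER_CROSS,12,1);return q
for x in(.023,):
    for y in(-.015,.015):
        for z in(0,.01): print(x,y,z,mark(c+ex*x+ey*y+[0,0,z],(0,0,255)))
print("top",mark(c+[0,0,.063],(0,255,255)), "web front",[mark(c+ex*.023+ey*y+[0,0,.01],(255,0,255)) for y in(-.007,.007)])
f=np.radians(12.5);fx=np.array([np.cos(f),np.sin(f),0]);fy=np.array([-fx[1],fx[0],0]);P=np.array([.5001,-.0094,.045])
for x,y in((.07,-.028),(.07,.028),(.023,-.015),(.023,.015)):print("plate",x,y,mark(P+x*fx+y*fy,(0,255,0)))
cv2.imwrite(sys.argv[1],a);print(tp,o['tool_rot'],u,v)
E
python3 chk.py pics/low.png
```

```text
0.023 -0.015 0 (221, 360)
0.023 -0.015 0.01 (223, 331)
0.023 0.015 0 (338, 368)
0.023 0.015 0.01 (340, 339)
top (296, 117) web front [(254, 333), (309, 337)]
plate 0.07 -0.028 (155, 566)
plate 0.07 0.028 (374, 582)
plate 0.023 -0.015 (218, 446)
plate 0.023 0.015 (332, 454)
[ 0.5003888  -0.00957316  0.09575148] [-1.79788359e+02 -4.13736904e-02  1.02515977e+02] 278 145
```

View pics/low.png

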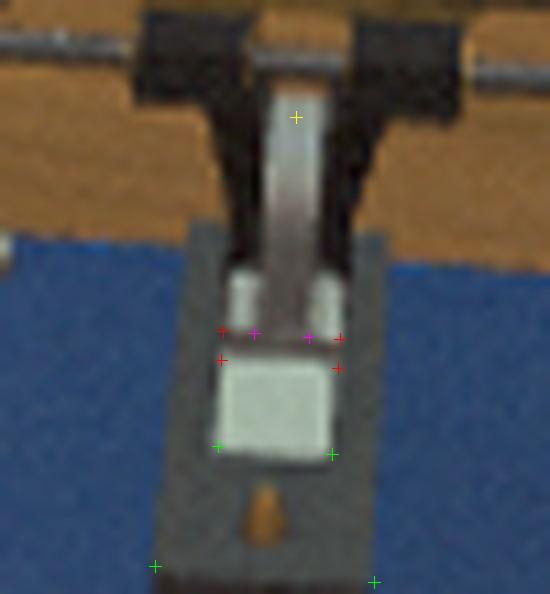

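```bash
python3 - <<'E'
from h import *
s=env.read_camera("scene");g=cv2.cvtColor(s,cv2.COLOR_RGB2GRAY)
print("cols",list(range(295,313)));
for r in range(166,189):print(r,g[r,295:313])
E
```

```text
cols [295, 296, 297, 298, 299, 300, 301, 302, 303, 304, 305, 306, 307, 308, 309, 310, 311, 312]
166 [75 74 73 58 31 29 35 83 83 79 88 69 29 19 28 78 77 72]
167 [75 73 70 40 26 25 40 77 79 73 76 66 29 33 34 72 76 70]
168 [71 71 75 44 21 29 50 80 77 78 78 64 33 25 27 77 70 68]
169 [72 73 74 42 78 86 69 75 77 80 76 66 61 47 28 70 70 75]
170 [ 73  74  74  56 157 155 117  86  74  82  78  86 129 103  47  73  77  67]
171 [ 70  72  75  77 145 151 108  76  75  77  75 109 149 153  79  73  71  69]
172 [ 73  75  69  73 145 149  94  74  81  82  75 111 147 152  73  72  71  71]
173 [ 75  74  74  75 147 151  99  76  77  75  73 131 147 161  66  68  73  68]
174 [ 74  69  75  90 139 141  90  77  78  77  77 130 146 162  73  70  74  71]
175 [ 74  76  73  59  63  79  77  78  93  87  91 108 145 157  79  67  71  72]
176 [72 72 71 85 85 82 78 79 79 79 70 71 71 82 69 73 74 73]
177 [ 72  73  67 130 141 121 120 123 120 122 108 107  88  81  71  75  71  74]
178 [ 73  71  65 158 180 179 176 176 183 181 178 182 149 111  73  70  72  69]
179 [ 67  72  67 178 176 174 174 172 175 175 175 174 179 101  75  70  73  71]
180 [ 70  70  71 175 175 175 172 171 174 173 171 176 177 100  72  70  72  71]
181 [ 71  69  93 178 175 173 170 175 177 174 170 168 175 102  69  73  73  71]
182 [ 73  69  88 177 175 172 175 170 172 174 173 174 179 100  69  75  73  69]
183 [ 71  66  99 176 176 174 172 176 177 174 174 174 183  80  70  68  70  68]
184 [ 68  71 121 179 179 175 177 176 178 174 175 178 180  79  71  73  74  66]
185 [ 70  70 115 166 166 165 168 168 172 176 168 171 170  76  68  74  72  66]
186 [ 71  69  94  91  92  93 110 112 116 136 135 143 119  73  68  68  73  63]
187 [72 69 69 68 72 67 71 67 68 65 64 65 72 70 72 74 76 70]
188 [75 72 70 73 74 73 75 73 72 71 70 75 72 71 70 74 74 70]
```

Measured edges: the foot's front edge (row about 175) matches the TCP-based prediction. The pad sits about 1.6 mm further in +x and 1.1 mm in -y, so the target TCP is (0.502, -0.0105, 0.0735).

carry_out --plan '[{"grip": 1,"dp": [-0.0012,0.0014,0.003],"rotation": [0,0,0]},{"grip": 1,"dp": [0,0,0.005],"rotation": [0,0,0]},{"grip": 1,"dp": [0,0,0.004],"rotation": [0,0,0]},{"grip": 1,"dp": [0,0,0.003],"rotation": [0,0,0]},{"grip": 1,"dp": [0,0,0],"rotation": [0,0,0]},{"grip": 1,"dp": [0,0,0],"rotation": [0,0,0]}]'

```text
time_s: 17.98
tool_pos: [0.5037, -0.0106, 0.0808]
tool_rot: [180.0, -0.0, 102.5]
force: [0.3, -0.2, -2.4]
grip_width: 0.0137
```

```bash
python3 go.py 0.502 -0.0105 0.0735 102.5 1 1 | cut -c1-100
```

```text
[ 0.5037 -0.0106  0.0808] [ 1.800e+02 -1.000e-02  1.025e+02] 0.013687502319689385 17.9833
{"grip": 1.0, "dp": [0.0005, -0.0016, 0.0073], "rotation": [0.0, -0.01, 0.0]},
```

carry_out --plan '[{"grip": 1,"dp": [0.0003,-0.0015,0.003],"rotation": [0,0,0]},{"grip": 1,"dp": [0,0,0.002],"rotation": [0,0,0]},{"grip": 1,"dp": [0,0,0.001],"rotation": [0,0,0]},{"grip": 1,"dp": [0,0,0],"rotation": [0,0,0]},{"grip": 1,"dp": [0,0,0],"rotation": [0,0,0]},{"grip": 1,"dp": [0,0,0],"rotation": [0,0,0]}]'

```text
time_s: 18.48
tool_pos: [0.5019, -0.0106, 0.0742]
tool_rot: [-180.0, -0.0, 102.5]
force: [-0.3, -0.2, -3.9]
grip_width: 0.0142
```

```bash
python3 chk.py pics/final.png;python3 go.py 0.502 -0.0105 0.0735 102.5 1 1 | cut -c1-100;  python3 - <<'E'
from h import *
s=env.read_camera("scene");g=cv2.cvtColor(s,cv2.COLOR_RGB2GRAY)
for r in range(174,189):print(r,g[r,295:313])
E
```

```text
0.023 -0.015 0 (224, 359)
0.023 -0.015 0.01 (225, 330)
0.023 0.015 0 (339, 367)
0.023 0.015 0.01 (341, 338)
top (298, 120) web front [(256, 332), (310, 336)]
plate 0.07 -0.028 (166, 500)
plate 0.07 0.028 (385, 516)
plate 0.023 -0.015 (229, 380)
plate 0.023 0.015 (343, 388)
[ 0.50190281 -0.0106016   0.07423121] [-1.79998421e+02 -1.67862003e-02  1.02506563e+02] 277 151
[ 0.502  -0.0106  0.0743] [ 1.7999e+02 -2.0000e-02  1.0251e+02] 0.013983569582035744 18.5333
{"grip": 1.0, "dp": [0.0001, 0.0001, 0.0008], "rotation": [0.01, -0.02, 0.01]},
174 [73 71 63 23 28 33 76 77 77 84 70 25 27 28 74 71 66 68]
175 [76 69 59 89 86 69 76 80 80 79 73 59 39 37 72 73 74 68]
176 [ 76  71  66 177 152 139  80  79  75  79  91 126 103  54  70  73  71  74]
177 [ 73  73  65 152 150 128  79  74  78  74  94 147 152  77  72  74  72  72]
178 [ 75  72  53 152 147 110  73  72  76  77 109 146 150  99  72  70  71  71]
179 [ 68  72  75 153 148 115  78  78  76  74 115 150 155  72  69  68  71  71]
180 [ 69  69  75 136 140 105  79  74  80  78 126 147 167  59  69  73  75  69]
181 [ 75  72  70  62  62  70  76  80  93  85 104 120 157  76  70  69  72  70]
182 [71 71 72 86 89 85 82 82 76 79 79 72 76 89 73 67 75 69]
183 [ 74  70 103 135 143 141 124 125 122 122 119 104 117  72  68  70  72  69]
184 [ 72  70 124 183 178 180 179 182 182 180 177 180 182  78  72  70  71  66]
185 [ 68  64 113 166 168 165 170 169 169 173 174 177 174  80  69  73  71  67]
186 [ 73  70  88  90  94  88 109 119 115 135 137 143 121  75  68  74  70  73]
187 [71 69 73 68 68 69 68 68 67 64 63 68 66 72 72 71 73 68]
188 [72 67 70 73 73 74 70 76 71 72 73 73 73 71 77 80 75 69]
```

View pics/final.png

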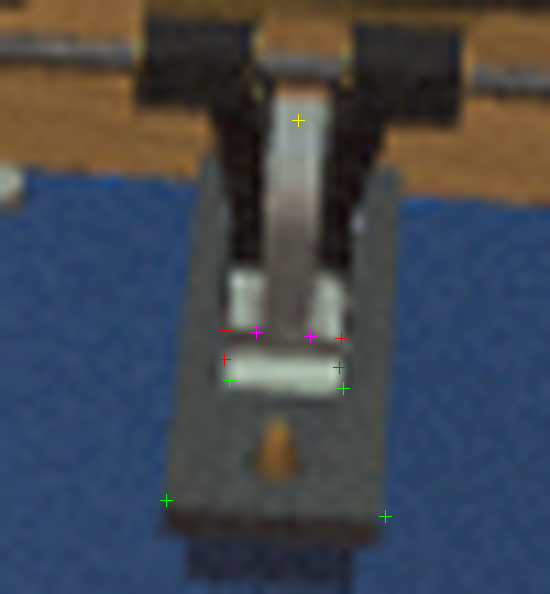

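The foot sits over the pad and parallel to it: front edge at crop row 330–338, pad's near edge at 380–388, with about 8 to 9 mm of air. The lug reads 1–2 mm towards -x, so one small nudge.

carry_out --plan '[{"grip": 1,"dp": [0,0.001,0.0005],"rotation": [0,0,0]},{"grip": 1,"dp": [0,0,0],"rotation": [0,0,0]},{"grip": 1,"dp": [0,0,0],"rotation": [0,0,0]},{"grip": 1,"dp": [0,0,0],"rotation": [0,0,0]},{"grip": 1,"dp": [0,0,0],"rotation": [0,0,0]},{"grip": 1,"dp": [0,0,0],"rotation": [0,0,0]}]'

```text
time_s: 19.08
tool_pos: [0.5035, -0.0104, 0.0741]
tool_rot: [179.9, -0.0, 102.5]
force: [-0.5, 0.5, -4.6]
grip_width: 0.0139
```

```bash
python3 - <<'E'
from cell import env
import numpy as np
o=env.get_obs();print(o['tool_pos'],o['tool_rot'],o['force'],o['grip_width'],abs(o['joint_velocities']).max())
p=o['tool_pos']
if abs(p[0]-.5028)<.0015 and abs(p[1]+.0105)<.0012 and .070<p[2]<.0755: print(env.sign_off())
E
```

```text
[ 0.50350351 -0.0103524   0.07414115] [ 1.79941144e+02 -5.49362140e-03  1.02509753e+02] [-0.46217625  0.49397832 -4.60295505] 0.013896683591020588 0.07254037459286271
the job is handed in; nothing more can be done
None
```

The job is handed in at about 19 s of the 72 s allowed. The plate is on the fixture and the lug is held over its bright patch; the system reported no verdict.

- **Plate:** I lowered it over the pins while gripping it and let go after contact. The close-up right after release showed both pins through the holes and the plate flat. The tool height at contact, 39.7 mm, matched the 39.8 mm expected for a flush seat.
- **Lug:** I took the grey one, not the green look-alikes, and carried it over the guards with its underside about 130 mm up.
- **Final position:** The lug is about 8.7 mm above the patch by tool height. It is upright and lined up with the plate to within about 1° by the tool angles. The arm was still, with about 4.6 N hanging on the gripper.

**Checks that disagreed:** The two cameras, and different edges in the same picture, differed by 1–3 mm along the plate's length. My last nudge was meant to be about 1 mm in x and moved 1.6 mm. I took no picture after it, so I expect the lug is centred within about 2 mm along that direction, inside the 5 mm limit.

I did not check the grinder, disc or brush in a later picture. The arm's path stayed well away from all three.

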